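# Gather the long spacer sleeves in the tote's cut corner

## Robot

A 6-joint arm with a two-finger parallel gripper is mounted at the origin on the work surface. World frame = base frame: x ahead of the robot, y to its left, z up, the work surface at z = 0. Lengths are in m, angles in degrees, forces in N, time in s.
With the tool pointing down it reaches from about 0.325 to 0.775 m from the base axis. Payload 5.5 kg.
Tool frame: the origin (TCP) lies at the centre of the arm's flange, where the gripper is bolted on; the fingertips stand 182 mm ahead of it and the grasp point (between the pads) lies 163 mm ahead of it; z points along the fingers, y is the direction in which the jaws open and shut (so a half turn about z gives the same grasp; the last joint's range is limited). The gripper opens to 88 mm and grips with 3 to 60 N. Pads are 20 mm wide; open, the fingers measure 115 mm over their backs; the gripper's body (75 mm by 178 mm) begins 61 mm behind the grasp point.
Start: joints at [61.037, 5.22, 70.514, -0, 104.267, -3.249], TCP at [0.26, 0.541, 0.405] pointing down, gripper open.
Joint ranges: [-164.24, 164.24], [-49.07, 125.15], [9.68, 141.18], [-86.29, 266.29], [3.28, 154.24], [-151.56, 151.56]. Speed limits (degrees/s): [147.25, 147.25, 172.46, 180, 180, 180].

## Interface

Orientations are given as [roll, pitch, yaw] about the fixed x, y, z axes, in that order (R = Rz(yaw) Ry(pitch) Rx(roll)).
In Python, from station import r gives the robot as it stands. The module is installed in compiled form; this text tells all that it offers. Calls block until the motion is done:
- r.reach(position, orientation): joint-space move of the TCP to a pose.
- r.servo_line(position, rotation=None, speed=0.15): straight line of the TCP; rotation=None keeps the orientation; speed is the mean speed in m/s.
- r.move_joints(angles): joint-space move.
- r.let_go() and r.grab(squeeze=None): open the fingers fully, or close them until they stop; squeeze is the grip in N (None keeps the last).
- r.wait(seconds).
- r.inverse_kinematics(position, orientation): joint angles nearest the present ones, or None.
- r.sense(): the state.
- r.snapshot(name): name is "scene" or "top"; returns a dict with "frame" (384x512x3 uint8, red, green, blue), "fx", "fy", "cx", "cy" (pixels), "R" (3x3) and "t" (3): a world point X has camera coordinates R X + t. Camera axes: x right, y down, z forward; pixel columns grow to the right and rows downward; lengths in m; the calibration is good to about 2 mm. A picture is of the moment at which its call begins. There is no depth.
A pose or a line that the arm cannot do raises r.IKError and nothing moves.
- r.hand_in(): hands the job in, once; it reports no verdict.
The state is a dict: "clock": time; "joints": joint angles; "joint_vel": joint speeds; "joint_torque": joint torques, N m; "tcp_pos": TCP position; "orientation": TCP orientation; "contact_force": force on the tool from outside, world axes, zero at the start; "torque": the same for the moment, N m; "opening": finger opening in m.
Only numpy, scipy, OpenCV 4.12 (cv2) and the standard library are available. Lean on these libraries where they do the work, as an engineer would, in place of code of your own. Each camera call takes 0.05 s, during which the arm holds its last target.

## Task

Four spacer sleeves stand on the counter: put the two long ones into the black tote, where another long one already lies, and leave the two short ones standing, and the screwdriver, cup and tape, where they are. Then pick the tote up by its bar handle, well clear of the counter, and tilt it some 35 degrees so that all three long sleeves slide together into the corner that is cut off. Finish while holding it like that: tilted, still, in the air, in the gripper, so that I can pick the sleeves out.

Things in the scene. Friction and masses are not known exactly. Their poses are not given: they have to be found in the camera images.
- tote: loose black plastic parts tote, 0.3 kg, 210 (its x) by 170 mm (its y), walls 4 mm thick with tops 52 mm above the counter, inner floor 7 mm above it. Smooth inside (friction 0.3: sleeves slide at 30 to 37 degrees). The -x, +y corner is cut off at 45 degrees (45 mm off each side). Origin: middle of the underside, on the counter; z up. A bar handle runs over its middle along x
- tote_bar (a point): middle of the tote's bar handle, 93 mm above the tote's origin; axes as the tote's. Bar 14 mm wide (y), 18 mm high, 210 mm long (x), fixed to the tote by an upright 30 mm wide at each end; free space under and beside it. Take it here from above, fingers closing along the tote's y; a firm grip (40 N) keeps it from turning
- tote_corner (a point): the tote's cut-off corner: the point on the inner floor at the middle of the slanting wall, at x -79.7, y +59.7, z +7 mm from the tote's origin
- long_a_mid (a point): a long aluminium spacer sleeve, 24 mm in diameter and 46 mm long, standing upright on the counter. The point is its centre, half-way along; its z axis runs along the sleeve. It is to go into the tote; 40 g, looks like the short ones but 46 mm tall instead of 30
- long_b_mid (a point): the other long standing aluminium spacer sleeve, 24 mm in diameter and 46 mm long, standing upright on the counter. The point is its centre, half-way along; its z axis runs along the sleeve. It is to go into the tote
- long_c_mid (a point): the third, a long aluminium spacer sleeve, 24 mm in diameter and 46 mm long, lying loose in the tote in the half with positive x. The point is its centre, half-way along; its x axis runs along the sleeve
- short_a_mid (a point): a short aluminium spacer sleeve, 24 mm in diameter and 30 mm long, standing upright on the counter. The point is its centre, half-way along; its z axis runs along the sleeve. It stays standing where it is
- short_b_mid (a point): the other short aluminium spacer sleeve, 24 mm in diameter and 30 mm long, standing upright on the counter. The point is its centre, half-way along; its z axis runs along the sleeve. It stays standing where it is
- screwdriver: a loose screwdriver 170 mm long, lying among the standing sleeves, about 30 mm high, not part of the job; origin: on its axis line, at the underside
- cup: a white cup 72 mm across and 75 mm high, not part of the job; origin: middle of its underside
- tape: a roll of tape lying flat, 90 mm across and 24 mm high, not part of the job; origin: middle of its underside
There are look-alikes about, which are no part of the job. What is shaped like the part that bears short_a_mid but green or red is not meant. Several things have the shape of the cup; the one meant has the colours described above.

How it is judged (in metres and radians):
On the way:
1. the two long sleeves from the counter lie in the tote, let go, while it still stands level on the counter (x of long_a_mid in the frame of tote between -0.1 and 0.1 m and y of long_a_mid in the frame of tote between -0.08 and 0.08 m and z of each of long_a_mid, long_b_mid in the frame of tote below 0.06 m and x of long_b_mid in the frame of tote between -0.1 and 0.1 m and y of long_b_mid in the frame of tote between -0.08 and 0.08 m and contact force between each of long_a, long_b and the fingers below 0.1 N and height (world z) of tote below 0.01 m and angle between tote's own z axis and vertical below 0.08 rad), for 0.2 s.
At the end, for the whole second after the job is handed in: tote held in the fingers, cut corner over 30 mm and underside middle over 40 mm up, clear of screwdriver, cup, tape, tilted 15 to 50 degrees, still; all three long sleeves at rest in it, centres within 85 mm of the cut corner; short sleeves standing within 30 mm of their start (x of long_a_mid in the frame of tote between -0.1 and 0.1 m and y of long_a_mid in the frame of tote between -0.08 and 0.08 m and z of each of long_a_mid, long_b_mid, long_c_mid in the frame of tote below 0.06 m and distance between each of long_a_mid, long_b_mid, long_c_mid and tote_corner below 0.085 m and linear speed of each of long_a, long_b, long_c below 0.03 m/s and x of long_b_mid in the frame of tote between -0.1 and 0.1 m and y of long_b_mid in the frame of tote between -0.08 and 0.08 m and x of long_c_mid in the frame of tote between -0.1 and 0.1 m and y of long_c_mid in the frame of tote between -0.08 and 0.08 m and angle between tote's own z axis and vertical between 0.26 and 0.87 rad and height (world z) of tote_corner above 0.03 m and height (world z) of tote above 0.04 m and contact force between tote and the fingers above 3 N and contact force between tote and screwdriver below 0.1 N and contact force between tote and cup below 0.1 N and contact force between tote and tape below 0.1 N and linear speed of tote below 0.02 m/s and angular speed of tote below 0.1 rad/s and distance of each of short_a_mid, short_b_mid from where it was at the start of the episode below 0.03 m and angle between each of short_a_mid, short_b_mid's own z axis and vertical below 0.25 rad); the arm keeps its last pose, push and grip.
It fails at once if a short sleeve is knocked over or moved more than 30 mm (distance of any of short_a_mid, short_b_mid from where it was at the start of the episode above 0.03 m or angle between any of short_a_mid, short_b_mid's own z axis and vertical above 0.5 rad).
It fails at once if the screwdriver, cup or tape is moved more than 40 mm (distance of any of screwdriver, cup, tape from where it was at the start of the episode above 0.04 m).
It also fails if it takes over 72 s, if anything falls off the work surface, if the arm or the gripper's body presses on something with over 40 N, if the wrist force passes 120 N, or if a joint passes its speed limit or range.

## Working session

There is one attempt and no reset: what is moved stays moved. The work goes in short steps, each a Python script; the robot and the scene stay as the last script left them, time stands still between calls to the robot, and variables do not carry over. Pictures are saved under pics/ and viewed, and the job is handed in when it is done.

```bash
mkdir -p pics
python3 - <<'E'
from station import r
import cv2,pickle
d={}
for n in("scene","top"):
    s=r.snapshot(n); d[n]=s
    cv2.imwrite(f"pics/{n}0.png",cv2.resize(s["frame"][:,:,::-1],(800,600),interpolation=cv2.INTER_CUBIC))
    print(n,s["fx"],s["fy"],s["cx"],s["cy"],s["R"],s["t"])
pickle.dump(d,open("s0.pkl","wb"))
print(r.sense())
E
```

```text
scene 348.3869174172295 348.3869174172295 256.9390481898301 190.95351317299387 [[ 0.31990443  0.94727095 -0.01840927]
 [ 0.52046345 -0.19193629 -0.83203261]
 [-0.79169372  0.25658957 -0.55442118]] [-0.15513186 -0.22180362  1.21250423]
top 378.5708836829578 378.5708836829578 254.97535120393195 188.2218715533751 [[-2.67151779e-02 -9.99640659e-01 -2.20259287e-03]
 [-9.96635171e-01  2.68055275e-02 -7.74583775e-02]
 [ 7.74895852e-02  1.25867187e-04 -9.96993154e-01]] [-0.01649636  0.58402909  1.04674744]
{'clock': 0.1, 'joints': array([ 6.10361773e+01,  5.25870468e+00,  7.05715015e+01,  5.68443674e-04,
        1.04266794e+02, -3.24872285e+00]), 'joint_vel': array([ 0.10322249, -0.05592922, -0.11296634,  0.05137743,  0.01898404,
       -0.02324154]), 'joint_torque': array([ 3.63895109e-03, -4.47853088e+01, -4.07571352e+01,  6.98692328e-02,
        2.83753179e-02, -9.69995813e-05]), 'tcp_pos': array([0.26036709, 0.54062885, 0.40365491]), 'orientation': array([-1.79903187e+02, -6.04731176e-03,  1.54285035e+02]), 'contact_force': array([-0.12761859,  1.11756787,  0.17882386]), 'torque': array([ 0.0324306 ,  0.02681032, -0.00522099]), 'opening': 0.0877179374463768}
```

View pics/scene0.png

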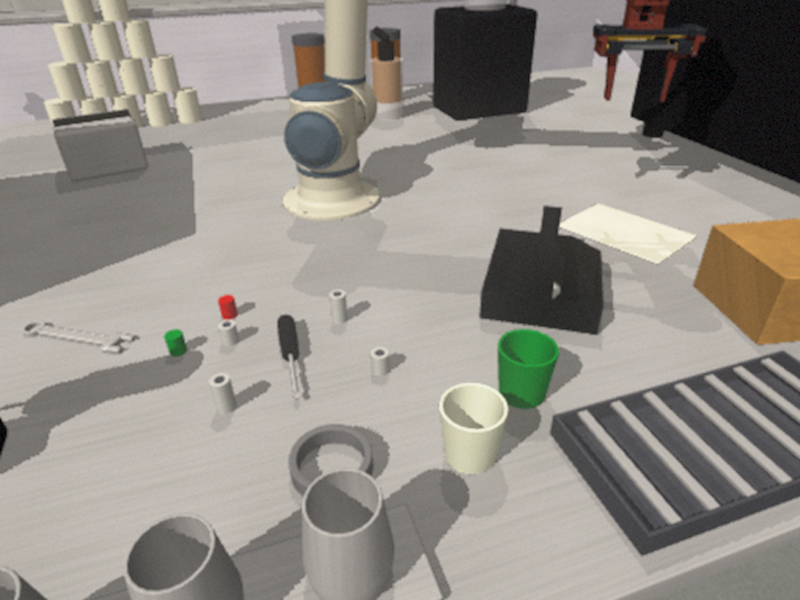

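View pics/top0.png

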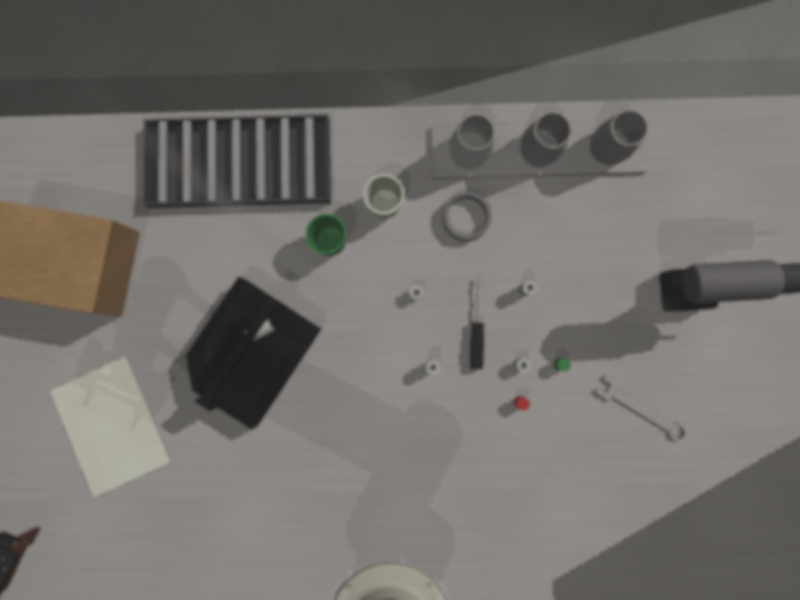

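The scene view shows two tall grey sleeves at (339,306) and (223,393), and two short ones at (380,361) and (229,332). The red (228,306) and green (176,343) pieces are look-alikes. The white cup is at (473,428) and the green cup is a look-alike. I'll enlarge crops to confirm and to get pixels.

```bash
cat > h.py <<'E'
import numpy as np,cv2,pickle
def proj(s,X):
    c=s["R"]@np.asarray(X,float)+s["t"]; return np.array([s["fx"]*c[0]/c[2]+s["cx"],s["fy"]*c[1]/c[2]+s["cy"]])
def back(s,uv,z):
    d=s["R"].T@np.array([(uv[0]-s["cx"])/s["fx"],(uv[1]-s["cy"])/s["fy"],1]); o=-s["R"].T@s["t"]
    return o+d*(z-o[2])/d[2]
def crop(s,u0,v0,u1,v1,k,fn):
    cv2.imwrite(fn,cv2.resize(s["frame"][v0:v1,u0:u1,::-1],None,fx=k,fy=k,interpolation=cv2.INTER_CUBIC))
E
python3 - <<'E'
from h import *
d=pickle.load(open("s0.pkl","rb"))
crop(d["scene"],100,170,260,290,5,"pics/c1.png")
crop(d["top"],250,160,378,256,6,"pics/c2.png")
crop(d["top"],105,165,225,285,5,"pics/c3.png")
crop(d["scene"],290,120,410,220,6,"pics/c4.png")
E
```

```text
(no output)
```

View pics/c1.png

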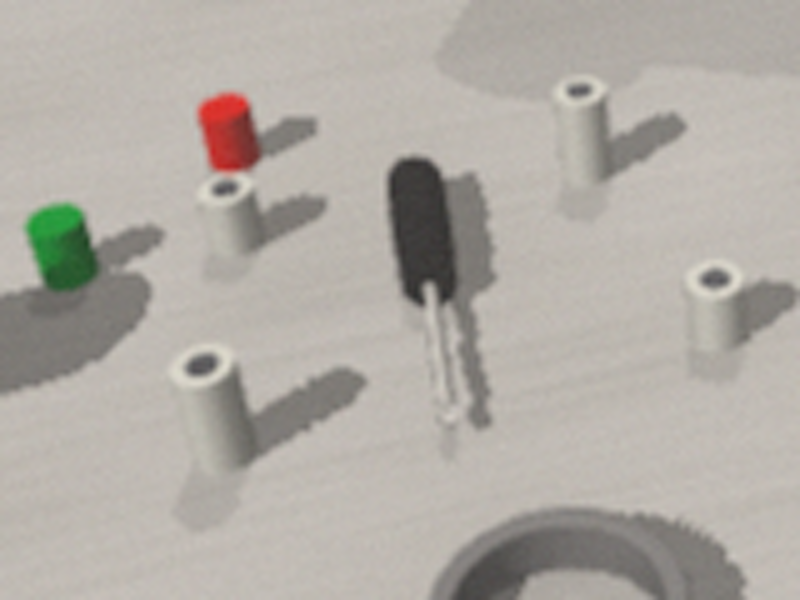

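View pics/c2.png

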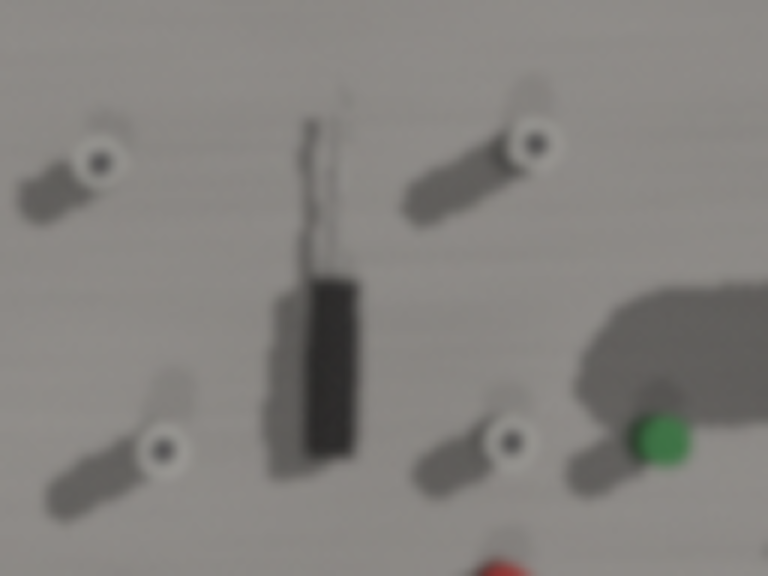

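View pics/c3.png

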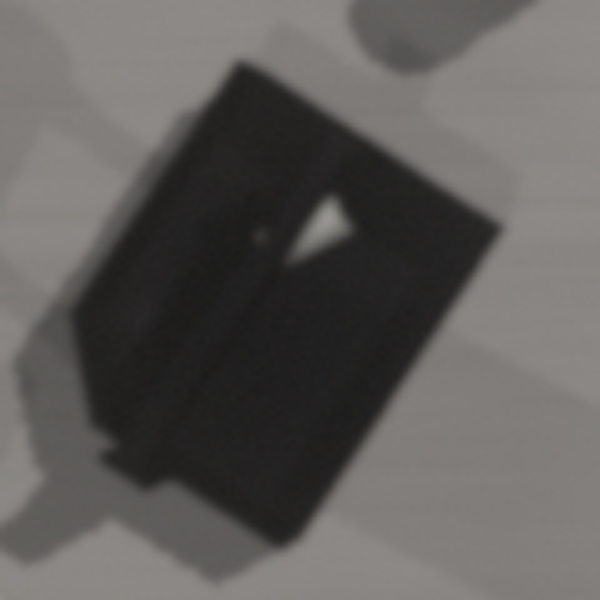

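View pics/c4.png

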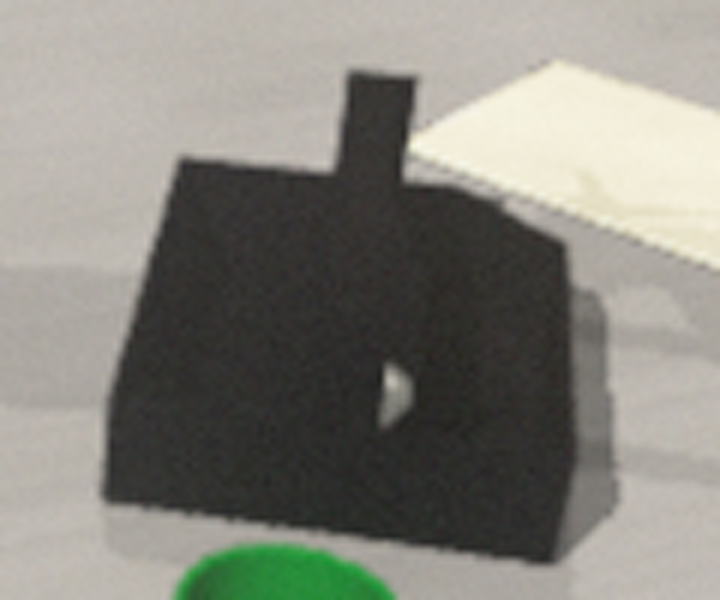

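Confirmed: the long sleeves are at c1 (582,130) and (210,405), which are top-crop (163,449) and (536,144) with the longer shadows. The shorts are top-crop (99,162) and (512,441). The tote's cut corner is at the left of c3, (72,312) to (93,427), and sleeve c is partly under the bar near (320,230).

```bash
cat > fit.py <<'E'
from h import *
from scipy.optimize import least_squares
d=pickle.load(open("s0.pkl","rb")); T=d["top"];S=d["scene"]
def un(p,u0,v0,k): return (u0+(p[0]+.5)/k-.5, v0+(p[1]+.5)/k-.5)
for n,pt,ps,h in [("longa",(163,449),(580,91),.046),("longb",(536,144),(204,365),.046),("sA",(99,162),(714,279),.03),("sB",(512,441),(227,189),.03)]:
    print(n,back(T,un(pt,250,160,6),h)[:2],back(S,un(ps,100,170,5),h)[:2])
loc=[(.105,.085),(.105,-.085),(-.105,-.085),(-.06,.085),(-.105,.04)]
px=[un(p,105,165,5) for p in [(240,62),(500,228),(285,548),(72,312),(94,428)]]
def W(q,p,z): c,s=np.cos(q[2]),np.sin(q[2]); return [q[0]+c*p[0]-s*p[1],q[1]+s*p[0]+c*p[1],z]
# silhouette corners: use wall top for all
f=lambda q:np.concatenate([proj(T,W(q,p,.052))-u for p,u in zip(loc,px)])
q=least_squares(f,[.5,.2,-.6]).x
print(q[:2],np.degrees(q[2]),f(q).round(2))
np.save("tote.npy",q)
img=cv2.resize(T["frame"][165:285,105:225,::-1],None,fx=5,fy=5,interpolation=cv2.INTER_CUBIC)
img=cv2.convertScaleAbs(img,alpha=2.5)
si=cv2.convertScaleAbs(cv2.resize(S["frame"][120:220,290:410,::-1],None,fx=6,fy=6,interpolation=cv2.INTER_CUBIC),alpha=2.5)
o=[(.105,.085),(.105,-.085),(-.105,-.085),(-.105,.04),(-.06,.085)]
bar=[(.105,.007),(.105,-.007),(-.105,-.007),(-.105,.007)]
for im,s,u0,v0,k in((img,T,105,165,5),(si,S,290,120,6)):
  for poly,z,c in((o,.052,(0,255,0)),(o,0,(255,0,0)),(bar,.102,(0,0,255))):
    P=np.array([(proj(s,W(q,p,z))-[u0,v0]+.5)*k-.5 for p in poly]).round().astype(int)
    cv2.polylines(im,[P],True,c,1)
cv2.imwrite("pics/o1.png",img);cv2.imwrite("pics/o2.png",si)
# sleeve c visible points
for p in[(285,265),(330,195),(355,230),(260,237)]:
    X=back(T,un(p,105,165,5),.02); c,s=np.cos(q[2]),np.sin(q[2]); dx=X[:2]-q[:2]
    print(p,c*dx[0]+s*dx[1],-s*dx[0]+c*dx[1])
E
python3 fit.py
```

```text
longa [ 0.45320713 -0.08832522] [ 0.45280615 -0.08917357]
longb [ 0.58817851 -0.26443315] [ 0.58819245 -0.26471706]
sA [ 0.58657672 -0.06342512] [ 0.5860077  -0.06506165]
sB [ 0.45185908 -0.25083283] [ 0.45185259 -0.25071637]
[0.48670593 0.23726532] -34.26004888263589 [ 0.2  -0.61 -0.26 -0.4   0.03  1.12  0.05  0.02 -0.01 -0.16]
(285, 265) 0.01977310633730933 0.008253279717651217
(330, 195) 0.06627827012252564 0.00880652995782076
(355, 230) 0.05748478349105853 -0.014020450887897905
(260, 237) 0.025227046748653836 0.02888427240345321
```

View pics/o1.png

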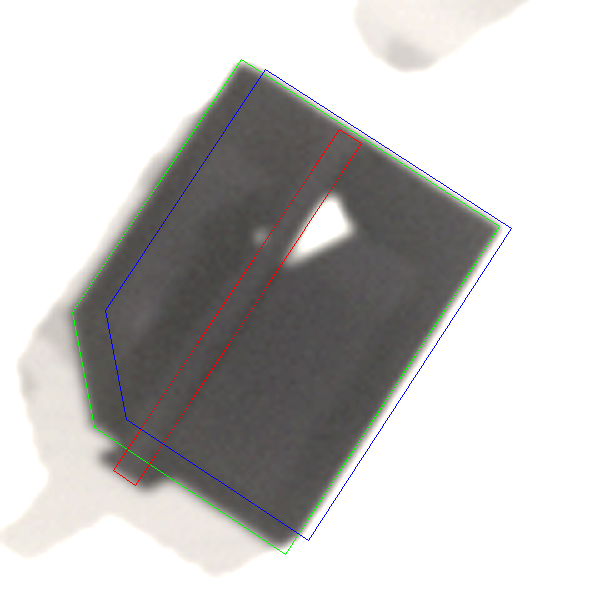

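View pics/o2.png

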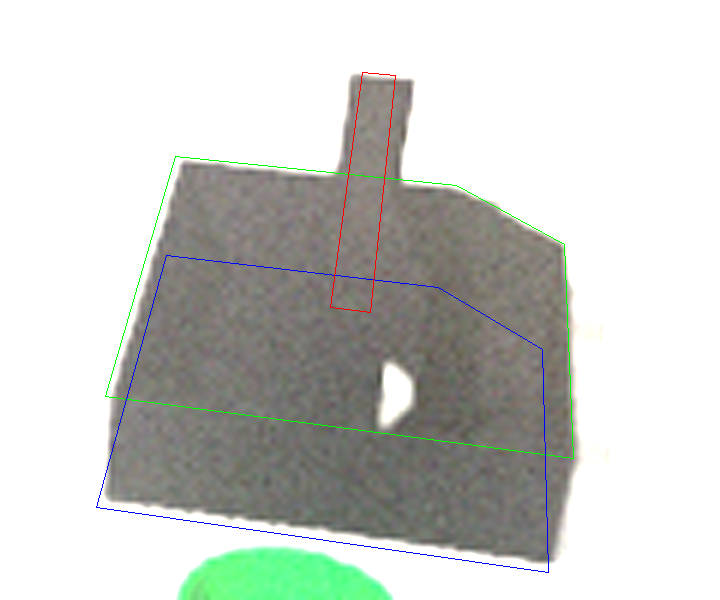

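```bash
python3 - <<'E'
from h import *
d=pickle.load(open("s0.pkl","rb")); T=d["top"];S=d["scene"]
for z in(0,.1,.2,.3,.4):
    X=back(T,(424,184),z); print(z,X.round(3),(proj(S,X)*1.5625).round())
crop(S,0,200,100,384,3,"pics/c5.png")
E
python3 - <<'E'
from station import r
import numpy as np
q=np.load("tote.npy")
c,s=np.cos(q[2]),np.sin(q[2])
P=lambda x,y:(q[0]+c*x-s*y,q[1]+s*x+c*y)
print(P(-.02,.044),P(-.02,-.044))
for n,p,yaws in [("a",(.453,-.0887),(90,-90)),("b",(.588,-.2645),(90,-90)),("pa",P(-.02,.044),(56,-124)),("pb",P(-.02,-.044),(56,-124)),("bar",P(0,0),(-34.3,145.7))]:
  for y in yaws:
    for z in(.034+.163,.36):
      j=r.inverse_kinematics([p[0],p[1],z],[180,0,y]); print(n,y,z,None if j is None else np.round(j,1))
E
```

```text
0 [ 0.584 -0.52   0.   ] [ -5. 459.]
0.1 [ 0.577 -0.475  0.1  ] [  4. 379.]
0.2 [ 0.569 -0.43   0.2  ] [ 15. 289.]
0.3 [ 0.561 -0.385  0.3  ] [ 27. 184.]
0.4 [ 0.553 -0.341  0.4  ] [41. 63.]
(np.float64(0.494945909324194), np.float64(0.284889920754722)) (np.float64(0.44540631888267435), np.float64(0.2121587102678444))
a 90 0.197 [-15.3 -13.1 109.2   0.   83.9 -15.3]
a 90 0.36 [-15.3 -16.6  95.4   0.  101.2 -15.3]
a -90 0.197 None
a -90 0.36 None
b 90 0.197 [-27.2  15.2  80.5   0.   84.2 -27.2]
b 90 0.36 [-27.2  11.9  67.7   0.  100.4 -27.2]
b -90 0.197 None
b -90 0.36 None
pa 56 0.197 [26.5  4.2 92.8 -0.  83.  60.5]
pa 56 0.36 [26.5  0.5 79.9 -0.  99.6 60.5]
pa -124 0.197 [  26.5    4.2   92.8    0.    83.  -119.5]
pa -124 0.36 [  26.5    0.5   79.9    0.    99.6 -119.5]
pb 56 0.197 [ 21.5  -7.9 104.6  -0.   83.2  55.5]
pb 56 0.36 [ 21.5 -11.6  91.2  -0.  100.4  55.5]
pb -124 0.197 [  21.5   -7.9  104.6    0.    83.2 -124.5]
pb -124 0.36 [  21.5  -11.6   91.2    0.   100.4 -124.5]
bar -34.3 0.197 [ 22.4  -0.3  97.4  -0.   82.9 146.7]
bar -34.3 0.36 [ 22.4  -4.1  84.4  -0.   99.7 146.7]
bar 145.7 0.197 [ 22.4  -0.3  97.4   0.   82.9 -33.3]
bar 145.7 0.36 [ 22.4  -4.1  84.4   0.   99.7 -33.3]
```

View pics/c5.png

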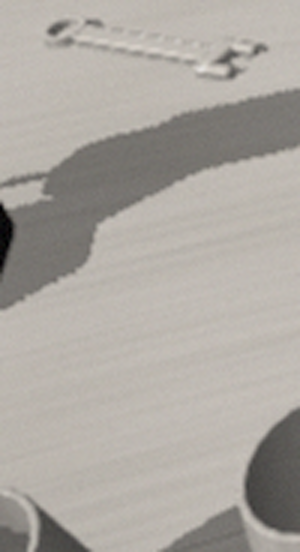

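```bash
cat >> h.py <<'E'
G=.163
def pick(r,x,y,yaw=90,zg=.034):
    r.reach([x,y,.15+G],[180,0,yaw]); r.servo_line([x,y,zg+G],speed=.15)
    r.grab(20); print("open",r.sense()["opening"])
    r.servo_line([x,y,.19+G],speed=.25); print("lifted",r.sense()["opening"],r.sense()["clock"])
def place(r,x,y,yaw=56,zg=.054):
    r.reach([x,y,.19+G],[180,0,yaw]); r.servo_line([x,y,zg+G],speed=.15)
    print(r.sense()["contact_force"].round(1)); r.let_go()
    r.servo_line([x,y,.19+G],speed=.25); print("placed",r.sense()["clock"])
def P(x,y):
    q=np.load("tote.npy");c,s=np.cos(q[2]),np.sin(q[2]); return q[0]+c*x-s*y,q[1]+s*x+c*y
E
python3 - <<'E'
from station import r
from h import *
pick(r,.453,-.0887)
place(r,*P(-.02,.044),yaw=55.7)
for n in("scene","top"):
    s=r.snapshot(n); cv2.imwrite(f"pics/{n}1.png",cv2.resize(s["frame"][:,:,::-1],(800,600),interpolation=cv2.INTER_CUBIC))
E
```

```text
open 0.023696607248515134
lifted 0.02375745383295703 5.1667
[ 0.2 -0.3 -0.3]
placed 9.4
```

View pics/scene1.png

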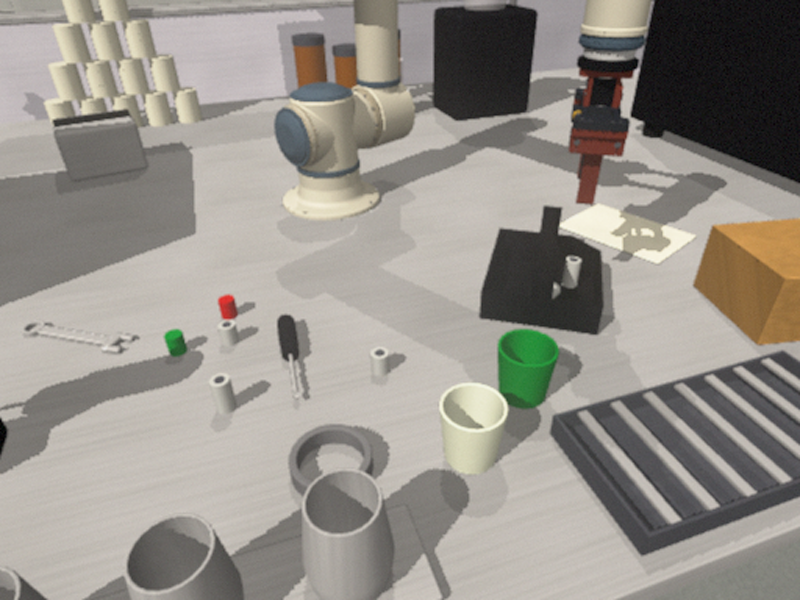

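View pics/top1.png

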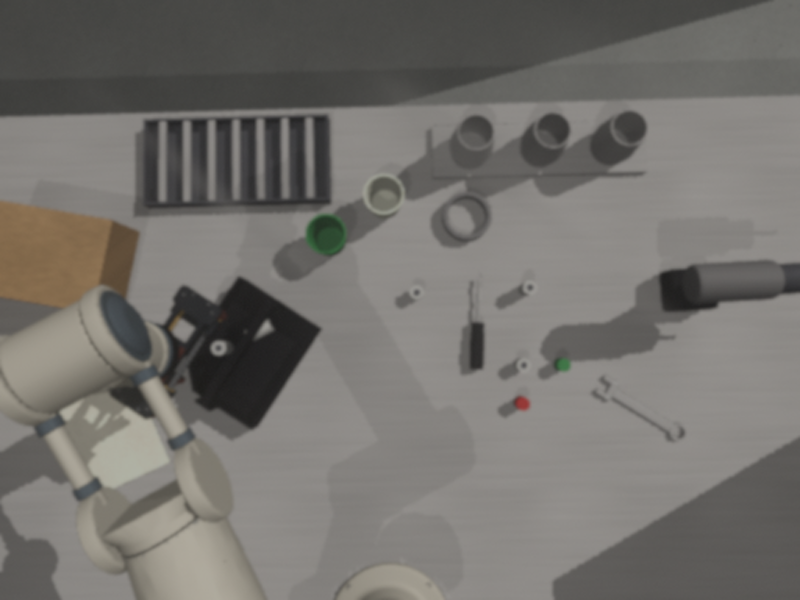

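Sleeve a stands in the tote at scene (572,270) / top (218,348). Everything else is unmoved. Next, sleeve b.

Run:
```python
from station import r
from h import *
pick(r,.588,-.2645)
place(r,*P(-.02,-.044),yaw=55.7)
x,y=P(0,0)
r.reach([x,y,.20+G],[180,0,145.7])
for n in("scene","top"):
    s=r.snapshot(n); cv2.imwrite(f"pics/{n}2.png",cv2.resize(s["frame"][:,:,::-1],(800,600),interpolation=cv2.INTER_CUBIC))
print(r.sense()["clock"])
crop(s if n=="scene" else r.snapshot("scene"),290,60,410,220,4,"pics/c6.png")
```

```text
open 0.02381725231140921
lifted 0.02379987878490744 14.2083
[ 0.6 -1.3  0.4]
placed 18.85
20.3417
```

View pics/scene2.png

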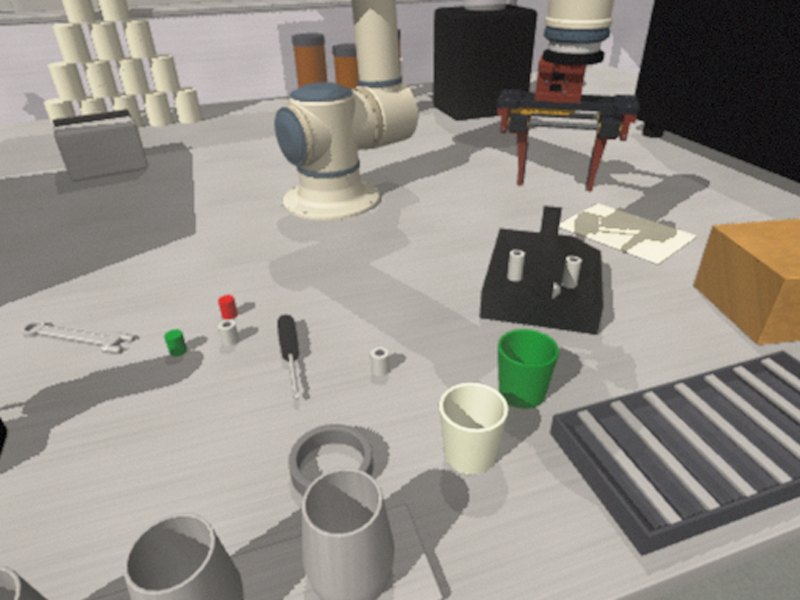

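View pics/c6.png

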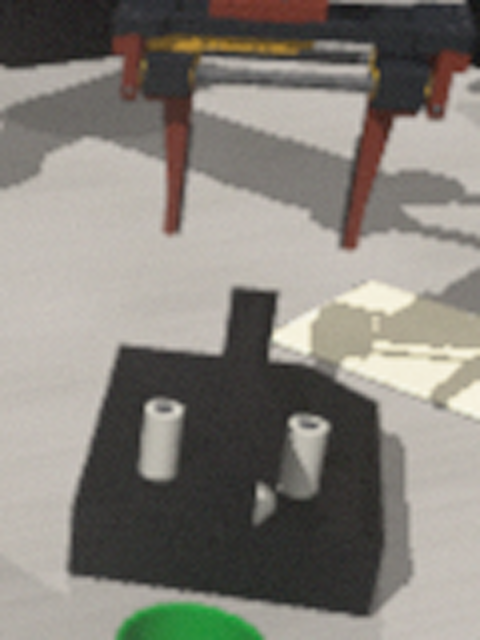

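Both sleeves stand in the tote, at scene (516,265) and (572,270), and the tote is level. Next: grip the bar and lift, with tilted poses checked by IK first.

```bash
cat >> h.py <<'E'
from scipy.spatial.transform import Rotation as Ro
# tote frame: yaw psi, then lean of tote z toward tote-frame azimuth az by th; returns tcp pos, rpy for bar at B
def tp(B,psi,az,th):
    a=np.radians(az); ax=np.array([-np.sin(a),np.cos(a),0])
    Rt=Ro.from_euler("z",psi,degrees=True)*Ro.from_rotvec(ax*np.radians(th))
    Rg=Rt*Ro.from_euler("z",180,degrees=True)*Ro.from_euler("x",180,degrees=True)
    return np.array(B)-G*Rg.as_matrix()[:,2], Rg.as_euler("xyz",degrees=True)
E
python3 - <<'E'
from station import r
from h import *
x,y=P(0,0)
for B in([x,y,.33],[.48,.15,.33]):
 for psi in(-34.3,-80,-110,-135):
  for az,th in((90,37),(135,37),(170,40),(135,42)):
   p,o=tp(B,psi,az,th); j=r.inverse_kinematics(p,o); print(np.round(B,2),psi,az,th,p.round(3),None if j is None else np.round(j,0))
E
```

```text
[0.49 0.24 0.33] -34.3 90 37 [0.542 0.318 0.46 ] [ 31.  26.  44. -24. 142. -39.]
[0.49 0.24 0.33] -34.3 135 37 [0.468 0.334 0.46 ] [ 41.   9.  64. -38. 121. -31.]
[0.49 0.24 0.33] -34.3 170 40 [0.412 0.31  0.455] [ 45.  -8.  83. -41. 102. -21.]
[0.49 0.24 0.33] -34.3 135 42 [0.466 0.344 0.451] [ 42.  11.  64. -42. 122. -31.]
[0.49 0.24 0.33] -80 90 37 [0.583 0.254 0.46 ] [ 19.  28.  41.  10. 147.  16.]
[0.49 0.24 0.33] -80 135 37 [0.543 0.318 0.46 ] [ 31.  26.  44. -24. 142.   6.]
[0.49 0.24 0.33] -80 170 40 [0.487 0.342 0.455] [ 40.  15.  58. -39. 128.  11.]
[0.49 0.24 0.33] -80 135 42 [0.549 0.327 0.451] [ 32.  29.  41. -28. 146.   3.]
[0.49 0.24 0.33] -110 90 37 [0.579 0.204 0.46 ] [ 11.  21.  50.  28. 138.  47.]
[0.49 0.24 0.33] -110 135 37 [0.576 0.279 0.46 ] [ 23.  30.  39.  -2. 148.  42.]
[0.49 0.24 0.33] -110 170 40 [0.539 0.328 0.455] [ 33.  27.  44. -29. 142.  35.]
[0.49 0.24 0.33] -110 135 42 [0.586 0.283 0.451] [ 23.  33.  36.  -3. 153.  41.]
[0.49 0.24 0.33] -135 90 37 [0.556 0.168 0.46 ] [  6.  11.  62.  36. 127.  67.]
[0.49 0.24 0.33] -135 135 37 [0.585 0.237 0.46 ] [ 
[... 783 characters left out ...]
42 [0.543 0.239 0.451] [ 26.  20.  53. -31. 141.  -2.]
[0.48 0.15 0.33] -110 90 37 [0.572 0.116 0.46 ] [  4.  17.  55.  23. 140.  37.]
[0.48 0.15 0.33] -110 135 37 [0.569 0.191 0.46 ] [ 17.  22.  49.  -9. 146.  31.]
[0.48 0.15 0.33] -110 170 40 [0.532 0.241 0.455] [ 27.  17.  56. -31. 138.  29.]
[0.48 0.15 0.33] -110 135 42 [0.579 0.196 0.451] [ 17.  26.  46. -11. 149.  30.]
[0.48 0.15 0.33] -135 90 37 [0.549 0.081 0.46 ] [ -2.   9.  64.  33. 131.  59.]
[0.48 0.15 0.33] -135 135 37 [0.578 0.15  0.46 ] [ 10.  21.  50.  10. 145.  61.]
[0.48 0.15 0.33] -135 170 40 [0.566 0.21  0.455] [ 20.  23.  49. -18. 146.  54.]
[0.48 0.15 0.33] -135 135 42 [0.589 0.15  0.451] [  9.  25.  48.  12. 149.  62.]
```

Run:
```python
from station import r
from h import *
x,y=P(0,0)
print(tp([x,y,.093],-34.3,0,0))
r.servo_line([x,y,.093+G],speed=.15)
r.grab(45); print(r.sense()["opening"],r.sense()["tcp_pos"])
r.wait(.3)
f0=r.sense()["contact_force"]
r.servo_line([x,y,.13+G],speed=.06)
s=r.sense();print(s["opening"],s["clock"],f0.round(2),s["contact_force"].round(2),s["torque"].round(2))
crop(r.snapshot("scene"),270,60,430,220,4,"pics/c7.png")
```

```text
(array([0.48670593, 0.23726532, 0.256     ]), array([180. ,   0. , 145.7]))
0.013815542441297169 [0.48679772 0.2374665  0.25608308]
0.013928670531848835 23.45 [ 0.43  2.29 -0.94] [-0.24 -0.15 -4.85] [ 0.02 -0.03  0.01]
```

View pics/c7.png

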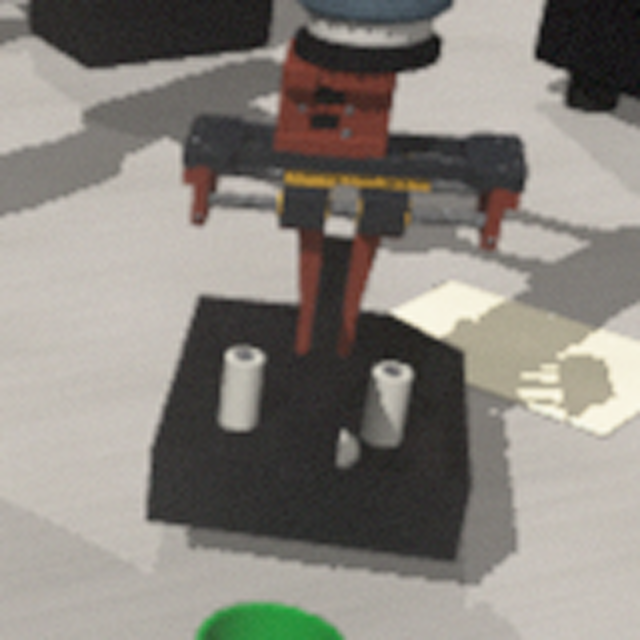

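Tote is gripped (opening 13.9 mm, 4.7 N weight) and hangs level with all sleeves in it. Now lift and tilt gradually, first toward +y, then toward the corner.

Run:
```python
from station import r
from h import *
x,y=P(0,0); B=[.48,.17,.34]; psi=-70
r.servo_line([x,y,.34+G],speed=.15)
def go(az,th,pz=psi):
    p,o=tp(B,pz,az,th); r.servo_line(p,o,speed=.05)
    s=r.sense(); print(az,th,s["clock"],s["opening"].__round__(4),s["torque"].round(2),s["joints"].round(0))
r.servo_line(*tp(B,-70,0,0),speed=.08); print(r.sense()["clock"])
go(100,15); go(100,30); go(110,37)
s=r.snapshot("scene");crop(s,230,20,430,170,4,"pics/c8.png")
go(135,38); r.wait(.7)
s=r.snapshot("scene");crop(s,230,20,430,170,4,"pics/c9.png")
s=r.snapshot("top");crop(s,100,140,300,290,4,"pics/c10.png")
```

```text
26.0417
100 15 27.0417 0.0138 [ 0.17 -0.26 -0.01] [ 18.   6.  60.  -4. 128.  -4.]
100 30 28.0417 0.0139 [ 0.32 -0.53  0.03] [ 19.  18.  50.  -9. 141.  -6.]
110 37 28.7 0.0139 [ 0.52 -0.6  -0.03] [ 22.  22.  48. -18. 144.  -9.]
135 38 29.7583 0.0137 [ 0.8  -0.3   0.03] [ 29.  17.  55. -32. 136.  -9.]
```

View pics/c8.png

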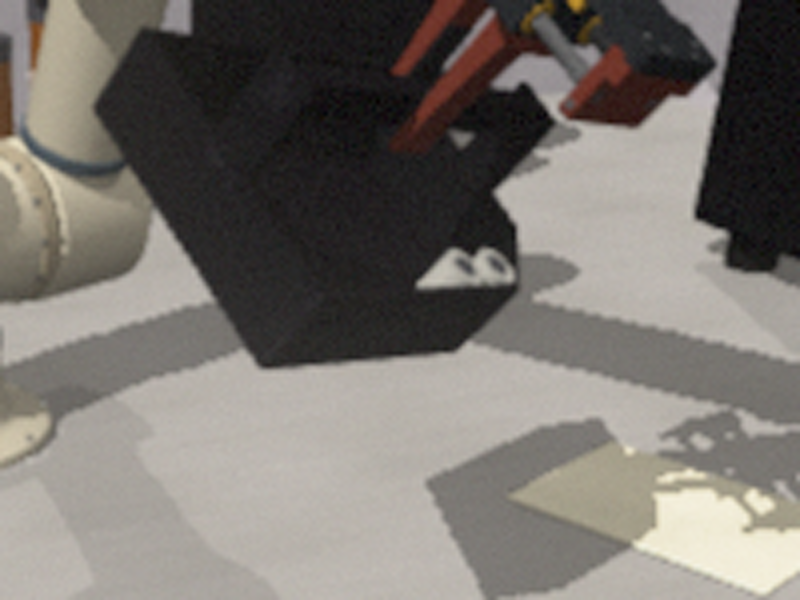

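View pics/c9.png

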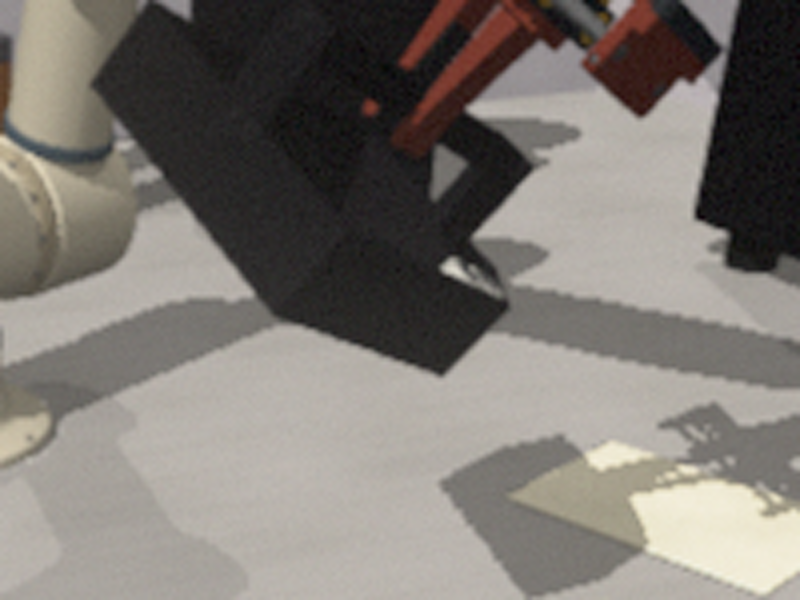

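View pics/c10.png

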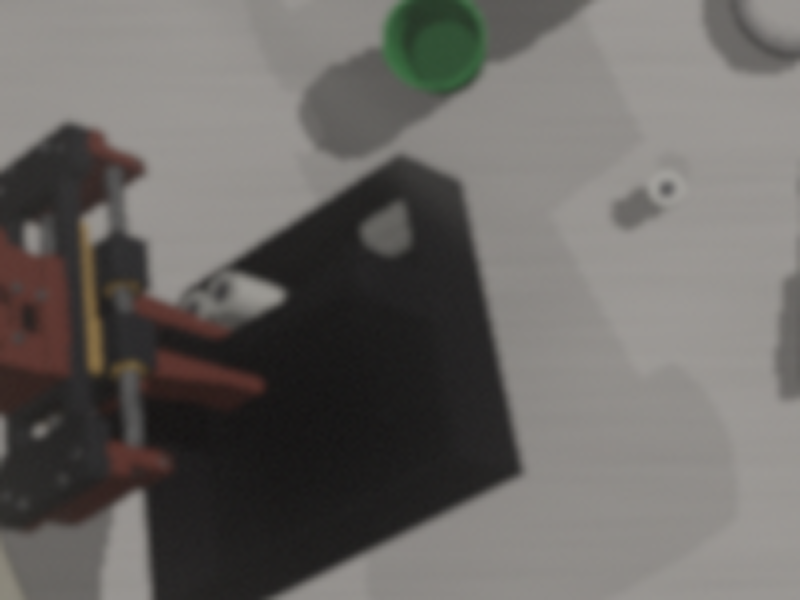

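Two sleeves are at the cut corner (c10 (235,295)). The third is still against the +y wall near the +x end (c10 (388,230)). I'll tilt more toward -x so that it slides along the wall.

Run:
```python
from station import r
from h import *
B=[.48,.17,.34]; psi=-70
def go(az,th,pz=psi):
    p,o=tp(B,pz,az,th); r.servo_line(p,o,speed=.05)
    s=r.sense(); print(az,th,s["clock"],s["opening"].__round__(4),s["torque"].round(2),s["joints"].round(0))
go(150,40); go(163,42); r.wait(1)
s=r.snapshot("top");crop(s,100,140,300,290,4,"pics/c11.png")
s=r.snapshot("scene");crop(s,230,20,430,170,4,"pics/c12.png")
```

```text
150 40 31.2583 0.0138 [ 0.93 -0.09  0.02] [ 33.  12.  61. -38. 130.  -6.]
163 42 31.9083 0.0136 [0.96 0.14 0.02] [ 37.   7.  67. -42. 124.  -2.]
```

View pics/c11.png

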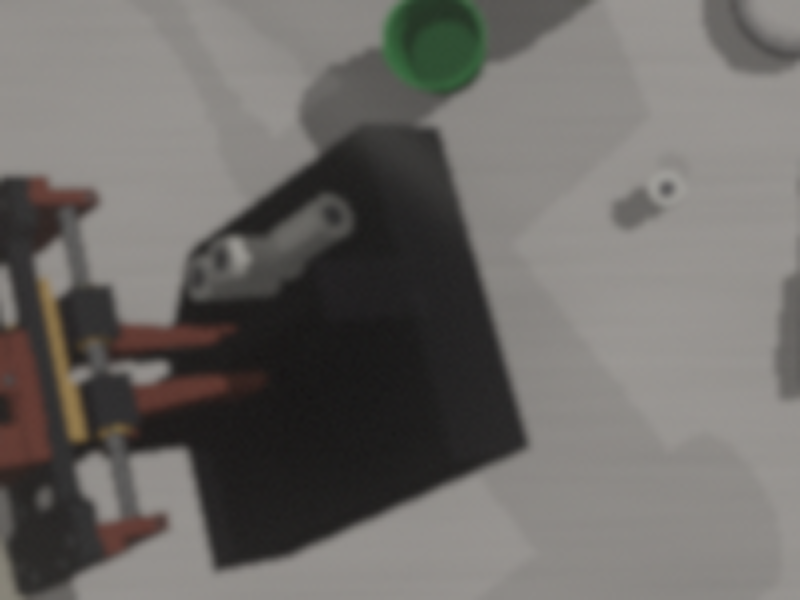

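View pics/c12.png

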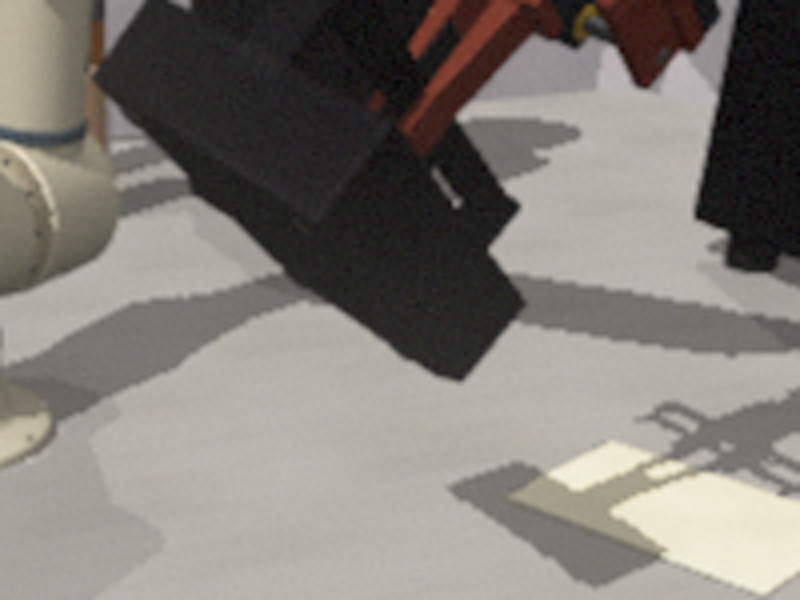

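```bash
cat > ov.py <<'E'
from h import *
from station import r
def ov(fn,u0,v0,u1,v1,k,cam="top",dz=0):
    s=r.snapshot(cam); st=r.sense()
    Rg=Ro.from_euler("xyz",st["orientation"],degrees=True)
    Rt=Rg*(Ro.from_euler("z",180,degrees=True)*Ro.from_euler("x",180,degrees=True)).inv()
    bar=st["tcp_pos"]+G*Rg.as_matrix()[:,2]
    o=bar-Rt.apply([0,0,.093+dz])
    W=lambda p:o+Rt.apply(p)
    print("tilt",np.degrees(np.arccos(Rt.as_matrix()[2,2])),"origin",o.round(3),"corner z",W([-.0797,.0597,.007])[2].round(3), "vel",np.abs(st["joint_vel"]).max())
    im=cv2.resize(s["frame"][v0:v1,u0:u1,::-1],None,fx=k,fy=k,interpolation=cv2.INTER_CUBIC)
    im=cv2.convertScaleAbs(im,alpha=1.6)
    f=lambda p:tuple(int(a) for a in ((proj(s,W(p))-[u0,v0]+.5)*k-.5).round())
    out=[(.105,.085),(.105,-.085),(-.105,-.085),(-.105,.04),(-.06,.085)]
    for z,c in((.052,(0,255,0)),(0,(255,0,0))): cv2.polylines(im,[np.array([f((*p,z)) for p in out])],True,c,1)
    C=np.array([-.0797,.0597,.007]); cv2.drawMarker(im,f(C),(0,0,255),cv2.MARKER_CROSS,12)
    t=np.linspace(0,2*np.pi,60); rr=np.sqrt(.085**2-.012**2)
    pts=[f((C[0]+rr*np.cos(a),C[1]+rr*np.sin(a),.019)) for a in t]
    cv2.polylines(im,[np.array(pts)],True,(0,255,255),1)
    cv2.imwrite(fn,im)
E
python3 - <<'E'
from ov import *
ov("pics/c13.png",110,160,250,290,5)
E
```

```text
tilt 41.99952312912738 origin [0.483 0.108 0.271] corner z 0.213 vel 0.07688360893371171
```

View pics/c13.png

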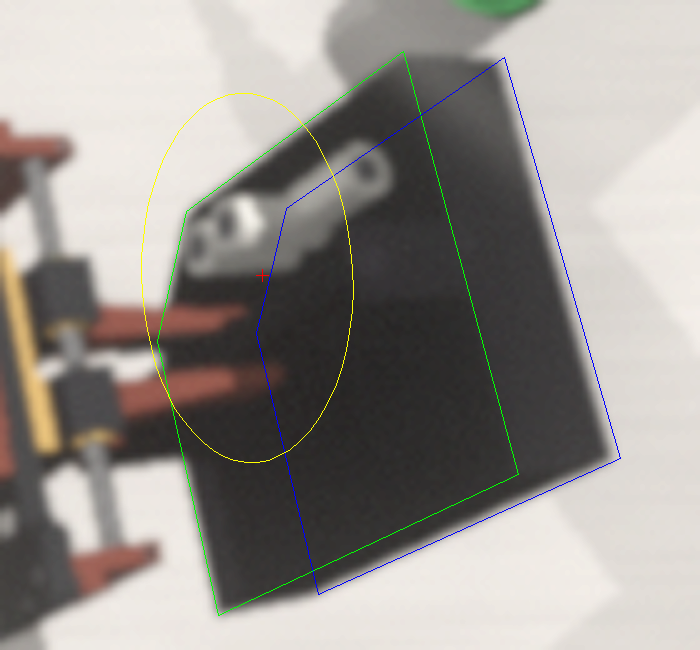

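The overlay matches the tote outline. Two sleeves stand at the cut wall, and the third lies along the +y wall at the edge of the allowed circle. I'll tilt further toward -x to bring it in.

Run:
```python
from ov import *
B=[.48,.17,.34]; psi=-70
def go(az,th,pz=psi):
    p,o=tp(B,pz,az,th); r.servo_line(p,o,speed=.05)
    s=r.sense(); print(az,th,s["clock"],s["opening"].__round__(4),s["torque"].round(2),s["joints"].round(0))
go(180,44); r.wait(.5)
ov("pics/c14.png",90,160,250,290,5)
go(160,44); go(140,40); r.wait(.7)
ov("pics/c15.png",90,160,250,290,5)
```

```text
180 44 33.875 0.0134 [0.95 0.46 0.03] [ 40.  -1.  77. -46. 115.   4.]
tilt 44.00020628696236 origin [0.502 0.109 0.273] corner z 0.223 vel 0.14062819291543682
160 44 35.3583 0.0136 [0.96 0.05 0.  ] [ 37.   9.  66. -44. 126.  -3.]
140 40 36.3 0.0136 [ 0.79 -0.31 -0.05] [ 31.  16.  56. -35. 135.  -8.]
tilt 39.99783580869641 origin [0.46  0.114 0.269] corner z 0.21 vel 0.08939478534942133
```

View pics/c14.png

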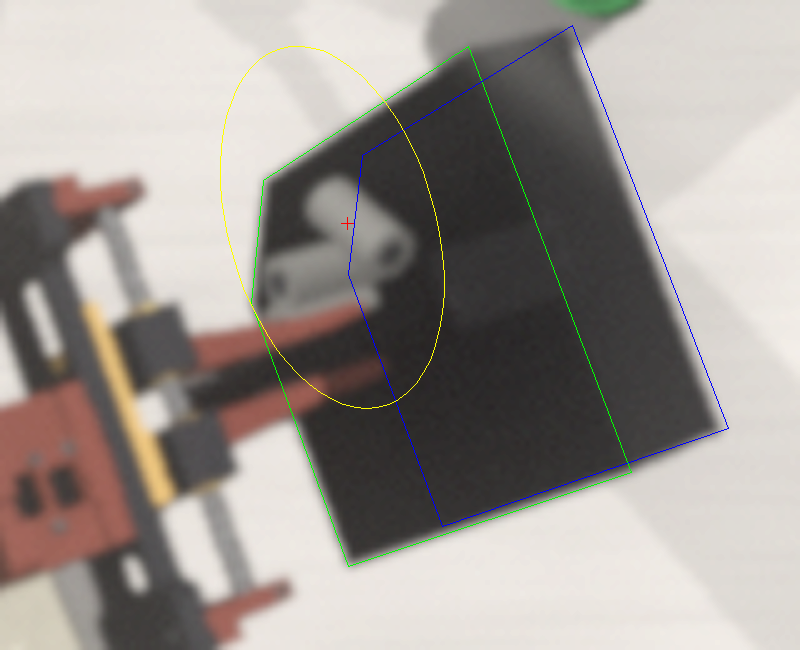

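View pics/c15.png

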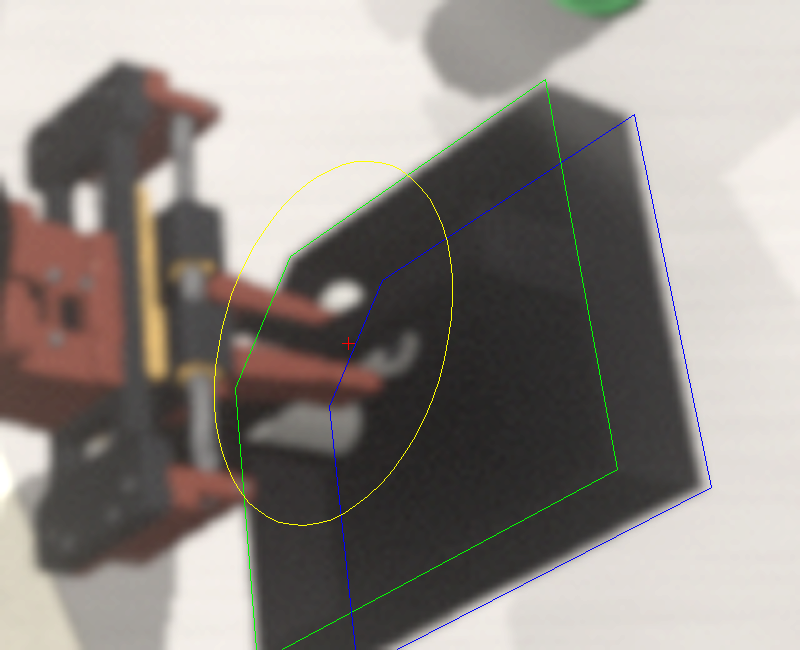

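Run:
```python
from ov import *
s=r.snapshot("top"); st=r.sense()
Rg=Ro.from_euler("xyz",st["orientation"],degrees=True)
Rt=Rg*(Ro.from_euler("z",180,degrees=True)*Ro.from_euler("x",180,degrees=True)).inv()
o=st["tcp_pos"]+G*Rg.as_matrix()[:,2]-Rt.apply([0,0,.093])
C=np.array([-.0797,.0597,.007])
cam=-s["R"].T@s["t"]
for px,z in[((345,435),.007),((305,425),.03),((250,432),.053),((398,355),.02),((343,295),.02),((370,325),.019)]:
    uv=np.array([90+(px[0]+.5)/5-.5,160+(px[1]+.5)/5-.5])
    d=s["R"].T@np.array([(uv[0]-s["cx"])/s["fx"],(uv[1]-s["cy"])/s["fy"],1])
    c=Rt.inv().apply(cam-o); dd=Rt.inv().apply(d); p=c+dd*(z-c[2])/dd[2]
    print(px,z,p.round(4),np.linalg.norm(p-C).round(4))
print(st["clock"])
s=r.snapshot("scene");crop(s,230,20,430,170,4,"pics/c16.png")
```

```text
(345, 435) 0.007 [-0.0885  0.0175  0.007 ] 0.0431
(305, 425) 0.03 [-0.0874  0.0182  0.03  ] 0.0481
(250, 432) 0.053 [-0.0961  0.0148  0.053 ] 0.0664
(398, 355) 0.02 [-0.0341  0.0304  0.02  ] 0.0558
(343, 295) 0.02 [-0.0647  0.0747  0.02  ] 0.0249
(370, 325) 0.019 [-0.0505  0.053   0.019 ] 0.0323
37.1
```

View pics/c16.png

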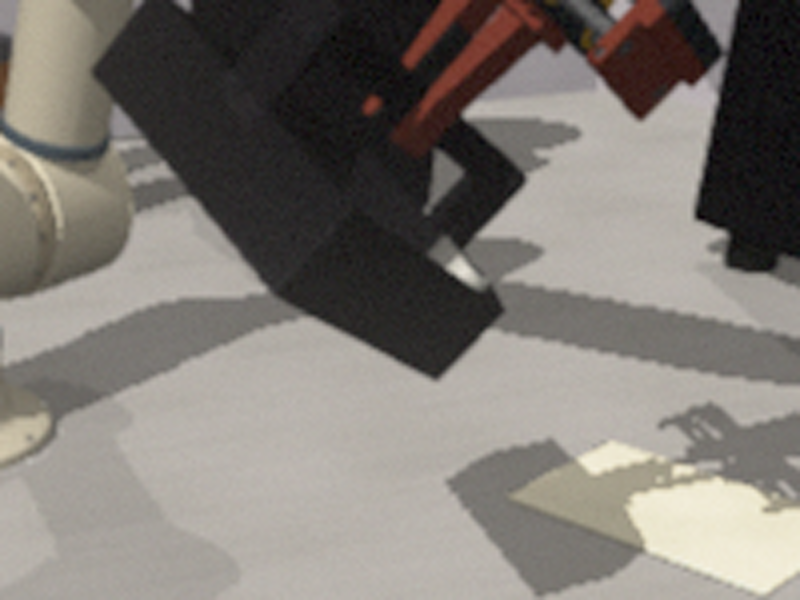

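All three are well within 85 mm of the corner (about 30–50 mm). I'll settle to about 36 degrees, check that nothing moves, check the shorts, and hand in.

Run:
```python
from ov import *
p,o=tp([.48,.17,.34],-70,140,36); r.servo_line(p,o,speed=.02); r.wait(1)
ov("pics/c17.png",90,160,250,290,5); a=r.snapshot("top")["frame"].astype(int)
r.wait(1); s=r.snapshot("top"); b=s["frame"].astype(int); print("diff",np.abs(a-b).max(),(np.abs(a-b)>30).sum())
s=r.snapshot("scene");cv2.imwrite("pics/s18.png",cv2.resize(s["frame"][:,:,::-1],(800,600),interpolation=cv2.INTER_CUBIC))
st=r.sense();print(st["clock"],st["opening"],st["contact_force"].round(2),st["joint_vel"].round(2))
```

```text
tilt 36.000718982965616 origin [0.461 0.119 0.265] corner z 0.212 vel 0.0865203183795239
diff 6 0
40.0667 0.013498853263685185 [ 0.34  0.13 -4.28] [ 0.14 -0.04  0.11 -0.01  0.05  0.01]
```

View pics/c17.png

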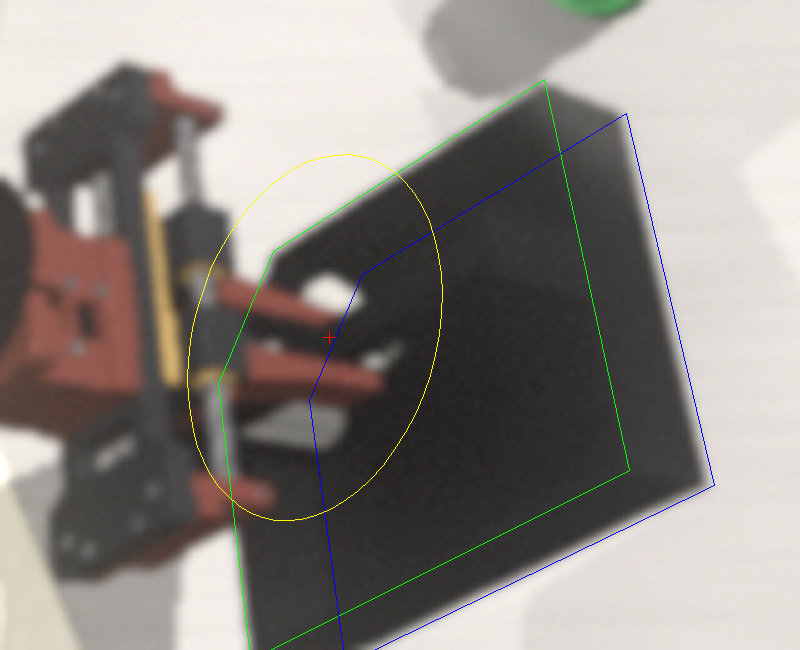

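View pics/s18.png

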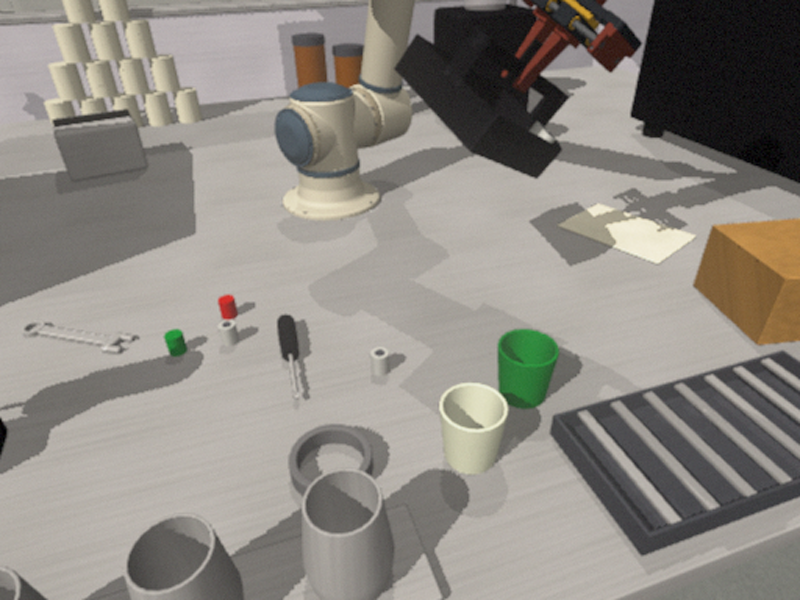

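The wide view shows the shorts at (229,332) and (380,361), and the screwdriver, cup and tape unmoved. The tote is in the air and no pixels changed over 1 s.

```bash
python3 -c "
from station import r
print(r.hand_in(), r.sense()['clock'])"
```

```text
the job is handed in; nothing more can be done
the job is handed in; nothing more can be done
```

I put both long sleeves in the tote and let go of them there while it stood level. Then I picked it up by the bar with a 45 N grip, tilted it until all three long sleeves were in the cut corner, and handed it in held at 36° at about 40 s. No verdict was reported.

**Tote:** by the arm's own pose, its underside is about 0.265 m up and the cut corner about 0.21 m. Two top-camera pictures 1 s apart showed no change. The wrist force of 4.3 N fits the tote with all three sleeves, which comes to about 4.1 N.

**Sleeves:** the third sleeve stuck against the +y wall at first, so I swung the tilt toward -x and back. I measured two sleeves' centres, at a tilt of 40° just before I eased to 36°. They lay about 30 and 50 mm from the corner. In the last picture everything visible lies well inside the 85 mm limit.

**Less certain:** in the last pictures the fingers partly hide the sleeves, so I could not measure the other sleeve's centre. I last saw all three clearly in the corner a few seconds earlier, at a 44° tilt. At least one of them appears to be standing upright rather than lying down.

**Everything else:** the short sleeves, screwdriver, cup and tape look unmoved in the last wide picture.

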